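# Pop one lock nut out of the dispenser and stop it with the other finger

### The arm

A 7-joint arm with a two-finger parallel gripper is mounted at the origin on the work surface. World frame = base frame: x ahead of the robot, y to its left, z up, the work surface at z = 0. Lengths are in m, angles in rad, forces in N, time in s.
With the tool pointing down it reaches from about 0.35 to 0.9 m from the base axis. Payload 8.1 kg.
Tool frame: the origin (TCP) lies midway between the tips of the shut fingers; the grasp point (between the pads) lies 19 mm behind it; x points along the fingers, z is the direction in which the jaws open and shut, and the axes are right-handed (so a half turn about x gives the same grasp; the last joint's range is limited). The gripper opens to 92 mm and grips with 3 to 60 N. Pads are 19 mm wide; open, the fingers measure 130 mm over their backs; the gripper's body (75 mm by 190 mm) begins 47 mm behind the grasp point.
Start: joints at [-0.103, 0.434, 0.025, 1.573, -0.012, 1.134, -0.075], TCP at [0.625, -0, 0.227] pointing down, gripper open.
Joint ranges: [-2.62, 2.62], [-0.44, 2.09], [-1.27, 1.32], [0.08, 2.57], [-1.32, 4.46], [0.12, 2], [-2.74, 2.74]. Speed limits (rad/s): [2.22, 2.22, 3.01, 3.01, 3.14, 3.14, 3.14].

### API

Orientations are given as a rotation vector (axis times angle).
In Python, from cell import arm gives the robot as it stands. The module is installed in compiled form; this text tells all that it offers.
- The arm moves only by the tool move_arm, never from a script. Its argument "steps" is text: rows parted by semicolons, each of 5 numbers parted by spaces: the shift along the tool's x, y, z in m, then the turn about the tool's x in rad, then the closure in counts, from 0 (fully open) to 255 (shut). A call has 1 to 10 rows; each row is the pose to reach, as a shift and turn from the pose commanded when the call began, along the tool's axes at that moment; what a row does not reach only later rows make up. A row lasts 1/12 s, in which the tool goes at most 41.7 mm and 7.16 degrees, less where a joint would pass 70% of its speed; a pose out of reach is approached as far as the arm can. A call with a gripper value outside its range is refused whole. The fingers move at their own pace and stop on an object; "squeeze" is the grip in N (left out, the last holds). Time passes only in rows, so rows that repeat a pose let the fingers close. It gives the time, the measured TCP pose, the force and the opening at its end, in the units of the state.
- arm.observe(): the state, without advancing time (a new reading comes with each control period).
- arm.get_image(name): name is "scene" or "side" or "wrist"; returns a dict with "img" (384x512x3 uint8, blue, green, red), "z_map" (384x512 float32, m along the optical axis (not along the pixel's ray), 0 where there is no reading), "vfov" (degrees; the focal length in pixels is half the picture's height over the tangent of half this angle, whatever the lens; pixels are square), "cx", "cy" (the principal point, pixels), "k1" (the pictures are not rectified: a ray, as slopes to the right and down, at radius r is drawn at 1 + k1 r^2 times it, then the intrinsics apply), "extrinsics" (4x4, takes a point from camera to world coordinates). Camera axes: x right, y up, looking along -z (the intrinsics and any distortion apply to the point x, -y, -z); pixel columns grow to the right and rows downward; lengths in m; the calibration is good to about 2 mm. A picture is of the moment at which its call begins.
- arm.sign_off(): hands the job in, once; it reports no verdict.
The state is a dict: "clock": time; "joints": joint angles; "dq": joint speeds; "joint_efforts": joint torques, N m; "position": TCP position; "ee_rot": TCP orientation; "force": force on the tool from outside, world axes, zero at the start; "ft_torque": the same for the moment, N m; "width": opening from 0.0 (shut) to 1.0 (fully open).
Only numpy, scipy, OpenCV 4.12 (cv2) and the standard library are available. Lean on these libraries where they do the work, as an engineer would, in place of code of your own. Each camera call takes 0.05 s, during which the arm holds its last target.

### The job

Dispense one lock nut: press the dispenser's red pad fully down with one finger, so that its ejector pops the front nut over the lip, and stop that nut with your other finger before it slides off the open lower end of the chute. Do not grip or lift any nut, let no second nut out, and leave the things around the dispenser alone. Finish while still holding: pad fully down under one finger, the nut lying flat in the chute and resting against the other finger.

Things in the scene. Friction and masses are not known exactly. Their poses are not given: they have to be found in the camera images.
- dispenser: grey sheet-steel gravity nut dispenser, fixed to the bench. Origin on the bench (z 0) straight under the lip; +x level, uphill, towards the queue; -x downhill to the outlet chute's open end; +y the side with the red pad; z up. Here (mm): chute's centre line y 0; outlet floor 68 high at the lip (x 0), 39 at x -72, 19 at the open end (x -120). Upper end of the queue: x 180, up to 175 high.
- chute (a point): its channel, sloping 22 degrees, 45 mm wide inside. Origin on the centre line, on the lip's top edge; +x uphill along the slope, y across, z square to the outlet floor (top face z 0). Open lower end at x -130 mm. Side walls 2 mm thick stand 14 mm above the outlet floor, 22 mm along the queue. Behind the lip (x over 0) the floor lies 6 mm deeper, so the lip holds the nuts back.
- pad (a point): red pad, 44 (x) by 42 (y) by 6 mm, on the +y side of the outlet chute. Origin: centre of its top face, z square to it. Centre in the dispenser's frame (mm): x -67, y 57, z 62 at rest, tilted 18 degrees with the downhill edge higher; x -72, y 57, z 46 and level when fully down, 7 above the chute floor beside it, so a second finger as low stands clear of the floor and stops a nut.
- ejector (a joint): rocker with the pad on one end and the ejector plate under the front nut on the other: 0 at rest, 0.32 rad with the pad fully down (hard stop). Spring return: about 1.5 to 4 N on the pad. Near 0.2 rad the nut clears the lip and runs down and off the chute within half a second, unless stopped. While the pad is down the plate keeps the next nut back.
- nut_front: the nut to dispense, first behind the lip: M24 zinc-plated hexagon lock nut with a blue ring, 36 mm across flats (41.6 mm over corners), 24 mm high, about 140 g, slippery on the chute. Origin at the centre of its underside, z out through its top.
- nut_second: the next, equal lock nut in the queue, right behind the first. Origin as for the first.
- nut_third: the last, equal lock nut in the queue. Origin as for the first.
- castle_nut: bystander: loose brass slotted nut on the bench beside the chute, 36 mm across flats, 30 mm high. Origin at the centre of its underside.
- spanner: bystander: steel spanner 190 mm long lying on the bench on the pad's side. Origin under its middle.
- steel_bin: bystander: open grey steel bin, 130 x 90 x 50 mm, with brass nuts in it. Origin at the centre of its underside.
- oil_bottle: bystander: yellow oil bottle, 48 mm across, 130 mm high. Origin at the centre of its underside.
Mind the look-alikes: they are no part of the job. What is shaped like the nut_front but turquoise is not meant.

How it is judged:
On the way:
1. a finger presses the pad down while the front nut still waits behind the lip (contact force between the fingers and ejector_c0 above 0.3 N and value of joint ejector above 0.04 rad and x of nut_front in the frame of chute above 0 m).
At the end, for the whole second after the job is handed in: A finger holds the pad down (rocker over 0.27 of 0.32 rad) while the front nut lies still and flat in the outlet chute against a finger, wholly past the lip, its centre 18 mm or more from the open end; other nuts behind the lip; bystanders within 10 mm of their places (value of joint ejector above 0.27 rad and contact force between the fingers and ejector_c0 above 0.5 N and contact force between the fingers and nut_front above 0.03 N and x of nut_front in the frame of chute between -0.112 and -0.018 m and z of nut_front in the frame of chute between -0.004 and 0.006 m and angle between the z axis of nut_front and the z axis of chute, either way round below 0.15 rad and linear speed of nut_front below 0.01 m/s and x of each of nut_second, nut_third in the frame of chute above 0.012 m and z of each of nut_second, nut_third in the frame of chute below 0.015 m and distance of each of castle_nut, spanner, steel_bin, oil_bottle from where it was at the start of the episode below 0.01 m); the arm keeps its last pose, push and grip.
It fails at once if the front nut slides off the end of the chute or falls out of it (x of nut_front in the frame of chute below -0.118 m or z of nut_front in the frame of chute below -0.015 m or y of nut_front in the frame of chute above 0.02 m or y of nut_front in the frame of chute below -0.02 m).
It fails at once if a nut is lifted or carried (z of any of nut_front, nut_second, nut_third in the frame of chute above 0.028 m).
It fails at once if a second nut comes out (x of any of nut_second, nut_third in the frame of chute below 0.005 m).
It fails at once if a bystander is disturbed (distance of any of castle_nut, spanner, steel_bin, oil_bottle from where it was at the start of the episode above 0.01 m).
It also fails if it takes over 32 s, if anything falls off the work surface, if the arm or the gripper's body presses on something with over 40 N, if the wrist force passes 120 N, or if a joint passes its speed limit or range.

## Working session

There is one attempt and no reset: what is moved stays moved. The work goes in short steps, Python scripts to look and compute and a tool call to move; the robot and the scene stay as the last step left them, time stands still between calls to the robot, and variables do not carry over. Pictures are saved under pics/ and viewed, and the job is handed in when it is done.

Besides the shell and the picture viewer there is one more tool, called after "Request:" in YAML: its name, and indented under it one key for each argument. move_arm: Moves the arm, as the interface text tells. Its arguments: {"type":"object","properties":{"steps":{"type":"string"},"squeeze":{"type":"number"}},"required":["steps"]}

```bash
mkdir -p pics
cat > h.py <<'E'
import numpy as np, cv2
from cell import arm
def grab(n,tag):
    d=arm.get_image(n); cv2.imwrite(f'pics/{tag}.png',d['img']); np.savez(f'pics/{tag}.npz',**{k:np.array(v) for k,v in d.items()}); return d
def K(d):
    h=d['img'].shape[0]; f=h/2/np.tan(np.radians(float(d['vfov']))/2); return np.array([[f,0,float(d['cx'])],[0,f,float(d['cy'])],[0,0,1]])
def dist(d): return np.array([float(d['k1']),0,0,0,0])
def rays(d,px):
    p=cv2.undistortPoints(np.array(px,float).reshape(-1,1,2),K(d),dist(d)).reshape(-1,2)
    return np.c_[p[:,0],-p[:,1],-np.ones(len(p))]
def pts(d,px,z):
    E=np.array(d['extrinsics']); return (rays(d,px)*np.array(z).reshape(-1,1))@E[:3,:3].T+E[:3,3]
def cloud(d):
    h,w=d['z_map'].shape; v,u=np.mgrid[:h,:w]; P=pts(d,np.c_[u.ravel(),v.ravel()],d['z_map'].ravel()); return P.reshape(h,w,3)
def onplane(d,px,z):
    E=np.array(d['extrinsics']); r=rays(d,px)@E[:3,:3].T; o=E[:3,3]; return o+r*((z-o[2])/r[:,2])[:,None]
def proj(d,P):
    E=np.array(d['extrinsics']); c=(np.atleast_2d(P)-E[:3,3])@E[:3,:3]; c=c*[1,-1,-1]
    return cv2.projectPoints(c.reshape(-1,1,3),np.zeros(3),np.zeros(3),K(d),dist(d))[0].reshape(-1,2)
def load(tag):
    return dict(np.load(f'pics/{tag}.npz'))
E
python3 - <<'E'
from h import *
for n in ['scene','side','wrist']:
    d=grab(n,n+'0'); print(n,d['vfov'],d['k1'],np.round(d['extrinsics'],3).tolist())
print(arm.observe())
E
```

```text
scene 42.57214719405611 0.010137830914121423 [[0.471, -0.706, 0.528, 1.204], [0.882, 0.37, -0.292, -0.303], [0.011, 0.603, 0.797, 0.981], [0.0, 0.0, 0.0, 1.0]]
side 52.44054098913274 -0.11412729798036364 [[0.767, 0.45, -0.458, 0.145], [-0.642, 0.545, -0.539, -0.517], [0.007, 0.707, 0.707, 0.798], [0.0, 0.0, 0.0, 1.0]]
wrist 61.93055558577224 0.02618490420570933 [[1.0, -0.0, 0.002, 0.625], [-0.0, 0.952, 0.305, 0.084], [-0.002, -0.305, 0.952, 0.384], [0.0, 0.0, 0.0, 1.0]]
{'clock': 0.15, 'joints': array([-0.10255547,  0.43504655,  0.02494862,  1.57386083, -0.01157778,
        1.1340026 , -0.07507995]), 'dq': array([-0.00048097, -0.0020549 , -0.00147015, -0.00350497, -0.00126605,
       -0.00080169,  0.00065853]), 'joint_efforts': array([ 9.13879558e-04, -6.68263149e+01,  9.85680185e-01, -3.14695251e+01,
       -6.03506877e-02,  3.94195947e-02,  8.07748006e-05]), 'position': array([ 6.24623131e-01, -6.65054941e-05,  2.26145685e-01]), 'ee_rot': array([-4.42341490e-05,  1.57196336e+00, -1.38970179e-04]), 'force': array([ 0.61635606, -0.09222702, -0.1103511 ]), 'ft_torque': array([-0.00772801,  0.03044632,  0.01381752]), 'width': 0.9989488170310562}
```

View pics/scene0.png

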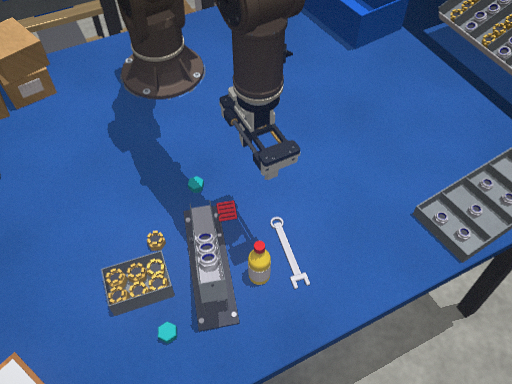

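View pics/side0.png

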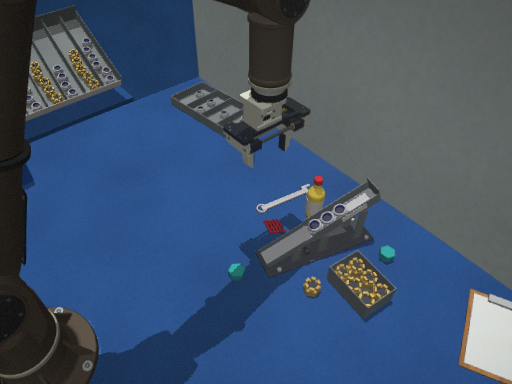

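View pics/wrist0.png

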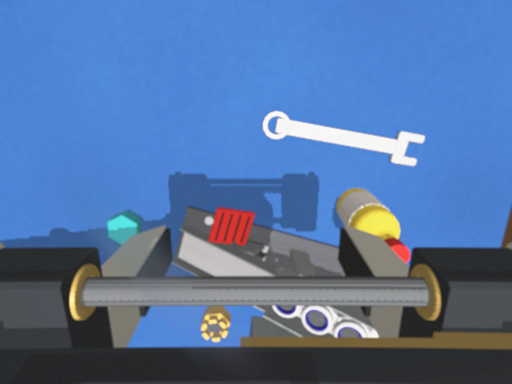

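```bash
cat > m.py <<'E'
from h import *
for n in ['scene0','side0','wrist0']:
    d=load(n); img=d['img']; P=cloud(d); ok=d['z_map']>0
    hsv=cv2.cvtColor(img,cv2.COLOR_BGR2HSV); H,S,V=[hsv[...,i].astype(int) for i in range(3)]
    def comp(name,m,lo=15):
        k,l,st,c=cv2.connectedComponentsWithStats((m&ok).astype(np.uint8))
        for i in range(1,k):
            if st[i,4]>lo:
                q=P[l==i]; print(n,name,st[i].tolist(),np.round(c[i]),'med',np.round(np.median(q,0),4),'min',np.round(q.min(0),3),'max',np.round(q.max(0),3))
    red=cv2.morphologyEx((((H<8)|(H>172))&(S>150)&(V>80)).astype(np.uint8),cv2.MORPH_CLOSE,np.ones((7,7)))>0
    comp('red',red,30)
    comp('turq',(H>80)&(H<95)&(S>120)&(V>100),30)
    comp('yellow',(H>18)&(H<32)&(S>150)&(V>120),150)
    comp('white',(S<40)&(V>190),40)
E
python3 m.py
python3 - <<'E'
from h import *
for n,(u0,v0,u1,v1) in {'scene0':(160,170,320,330),'side0':(220,170,410,320)}.items():
    d=load(n); c=cv2.resize(d['img'][v0:v1,u0:u1],None,fx=4,fy=4,interpolation=cv2.INTER_CUBIC)[:600,:800]; cv2.imwrite(f'pics/{n}_crop.png',c)
E
```

```text
scene0 red [217, 201, 20, 20, 314] [226. 211.] med [ 0.6021 -0.0663  0.0609] min [ 0.579 -0.09   0.052] max [ 0.625 -0.042  0.07 ]
scene0 red [254, 241, 11, 12, 106] [259. 246.] med [ 0.7557 -0.0635  0.1282] min [ 0.671 -0.074 -0.004] max [ 0.766 -0.029  0.133]
scene0 turq [188, 177, 15, 13, 143] [195. 183.] med [ 0.4652 -0.0884  0.0222] min [ 0.446 -0.107  0.017] max [ 0.483 -0.07   0.03 ]
scene0 turq [158, 322, 19, 20, 273] [167. 331.] med [ 0.7874 -0.2895  0.0228] min [ 0.769 -0.309  0.016] max [ 0.805 -0.27   0.028]
scene0 yellow [248, 250, 22, 19, 288] [259. 260.] med [ 0.7641 -0.0694  0.0882] min [ 0.736 -0.086  0.073] max [ 0.777 -0.042  0.111]
scene0 white [271, 217, 39, 71, 513] [289. 254.] med [0.7449 0.0232 0.0061] min [ 0.636 -0.009  0.001] max [0.823 0.053 0.011]
scene0 white [199, 268, 22, 15, 205] [209. 276.] med [ 0.7576 -0.1769  0.1063] min [ 0.727 -0.196  0.096] max [ 0.776 -0.151  0.115]
scene0 white [0, 359, 36, 25, 544] [ 14. 374.] med [ 0.7221 -0.5793  0.0033] min [ 0.69  -0.607 -0.002] max [ 0.757 -0.548  0.008]
side0 red [314, 176, 9, 10, 67] [318. 180.] med [
[... 1335 characters left out ...]
.134 -0.   ] max [ 0.831 -0.051  0.131]
wrist0 turq [108, 212, 33, 32, 719] [123. 227.] med [ 0.4625 -0.0829  0.024 ] min [ 0.444 -0.105  0.004] max [ 0.48  -0.068  0.026]
wrist0 yellow [351, 206, 48, 34, 1062] [376. 222.] med [ 0.7459 -0.0488  0.087 ] min [ 0.728 -0.064  0.064] max [ 0.77  -0.039  0.112]
wrist0 white [263, 111, 162, 55, 2676] [344. 137.] med [0.7308 0.0246 0.007 ] min [ 0.634 -0.011 -0.002] max [0.822 0.054 0.01 ]
wrist0 white [180, 234, 88, 41, 1564] [214. 259.] med [ 0.572  -0.1211  0.037 ] min [ 0.528 -0.139  0.018] max [ 0.638 -0.095  0.064]
wrist0 white [273, 305, 106, 33, 920] [329. 321.] med [ 0.7013 -0.1516  0.1056] min [ 0.637 -0.181  0.076] max [0.753 0.025 0.319]
```

View pics/scene0_crop.png

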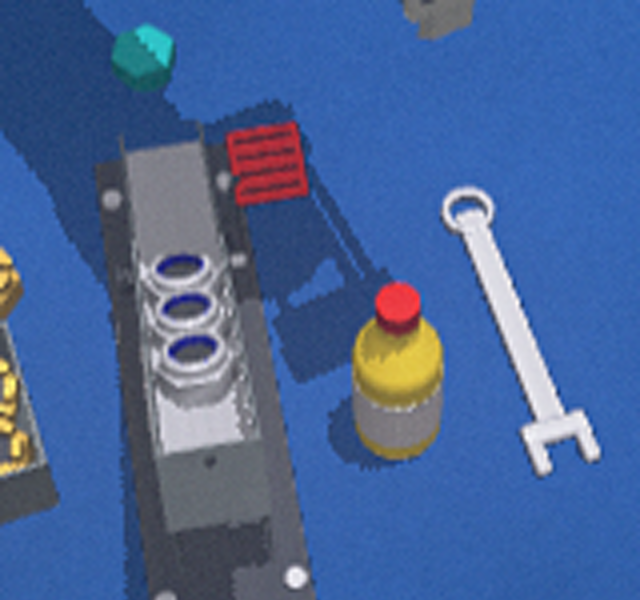

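View pics/side0_crop.png

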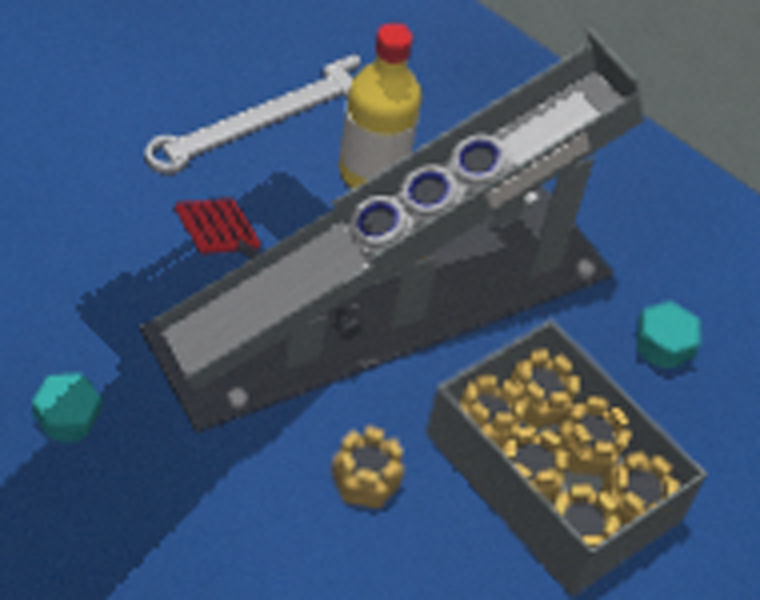

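The front nut is the lowest of the three blue-ringed nuts in the queue: it sits at about scene px (205,237) and side px (315,225), right behind the lip. The turquoise hexagons at scene (195,183) and (167,331) are look-alikes lying on the bench. The red pad is at scene (226,211).

```bash
cat > m2.py <<'E'
from h import *
R={}
for n,(u0,v0,u1,v1) in {'scene0':(190,225,222,270),'side0':(305,200,352,235)}.items():
    d=load(n); P=cloud(d); hsv=cv2.cvtColor(d['img'],cv2.COLOR_BGR2HSV).astype(int); b=d['img'].astype(int)
    m=np.zeros(b.shape[:2],bool); m[v0:v1,u0:u1]=((b[...,0]-b[...,1]>35)&(b[...,0]-b[...,2]>25))[v0:v1,u0:u1]
    # blue bench excluded by height
    m&=P[...,2]>0.04
    k,l,st,c=cv2.connectedComponentsWithStats(m.astype(np.uint8))
    L=[]
    for i in range(1,k):
        if st[i,4]>10:
            hull=cv2.convexHull(np.argwhere(l==i)[:,::-1].astype(np.int32)); mm=cv2.moments(hull); cc=[mm['m10']/mm['m00'],mm['m01']/mm['m00']]
            L.append(cc); print(n,st[i].tolist(),np.round(cc,1),np.round(np.median(P[l==i],0),4))
    R[n]=L
# triangulate in order
a=sorted(R['scene0'],key=lambda p:p[1]); b=sorted(R['side0'],key=lambda p:p[0])
A,B=load('scene0'),load('side0'); X=[]
for p,q in zip(a,b):
    M=np.zeros((3,3));v=np.zeros(3);os=[]
    for d,px in((A,p),(B,q)):
        E=d['extrinsics'];r=rays(d,[px])[0]@E[:3,:3].T;r/=np.linalg.norm(r);W=np.eye(3)-np.outer(r,r);M+=W;v+=W@E[:3,3];os.append((r,E[:3,3]))
    x=np.linalg.solve(M,v); X.append(x); print('ring',np.round(x,4),'miss mm',[round(1e3*np.linalg.norm(np.cross(x-o,r)),1) for r,o in os])
X=np.array(X); print('dir',X[-1]-X[0],np.degrees(np.arctan2(*(X[-1]-X[0])[[1,0]])), 'slope',np.degrees(np.arctan2((X[-1]-X[0])[2],np.linalg.norm((X[-1]-X[0])[:2]))))
# chute floor plane from wrist & side & scene
for n,(seg) in {'wrist0':[(195,240),(250,262)],'scene0':[(196,212),(208,226)],'side0':[(272,240),(298,250)]}.items():
    d=load(n);P=cloud(d)
    (u0,v0),(u1,v1)=seg
    Q=P[v0:v1,u0:u1].reshape(-1,3); 
    G=np.array([0.58,-0.12,0.045])
    keep=np.abs(Q[:,2]-(0.04))<0.04
    Q=Q[keep]
    for _ in range(6):
        c=np.linalg.lstsq(np.c_[Q[:,:2],np.ones(len(Q))],Q[:,2],rcond=None)[0]; r=Q[:,2]-np.c_[Q[:,:2],np.ones(len(Q))]@c; Q=Q[np.abs(r)<max(0.003,1.5*np.std(r))]
    print(n,len(Q),'grad az',np.degrees(np.arctan2(c[1],c[0])),'slope',np.degrees(np.arctan(np.hypot(*c[:2]))),'c',c, Q.mean(0))
E
python3 m2.py
```

```text
scene0 [199, 233, 12, 6, 31] [204.6 235.6] [ 0.6514 -0.1396  0.0841]
scene0 [200, 243, 13, 6, 37] [206.4 245.8] [ 0.6849 -0.1487  0.0977]
scene0 [202, 254, 12, 6, 36] [207.7 256.5] [ 0.7164 -0.1598  0.1111]
side0 [335, 205, 10, 8, 23] [339.  208.1] [ 0.7271 -0.1555  0.1156]
side0 [322, 213, 11, 9, 25] [326.7 216.8] [ 0.693  -0.1483  0.1021]
side0 [310, 221, 10, 8, 24] [314.2 224.4] [ 0.6599 -0.1398  0.0877]
ring [ 0.6571 -0.1419  0.0886] miss mm [np.float64(0.5), np.float64(0.5)]
ring [ 0.6891 -0.151   0.101 ] miss mm [np.float64(0.3), np.float64(0.3)]
ring [ 0.7214 -0.1602  0.1165] miss mm [np.float64(1.7), np.float64(1.7)]
dir [ 0.06423291 -0.01830801  0.02785124] -15.908896346598658 slope 22.635666789434463
wrist0 549 grad az 34.72979538475166 slope 25.322593859411526 c [ 0.38888229  0.26957416 -0.1547001 ] [ 0.58037392 -0.11081386  0.0410415 ]
scene0 163 grad az -17.212963208165746 slope 22.336203795676205 c [ 0.39246604 -0.12158585 -0.20504924] [ 0.57980171 -0.12064854  0.0371724 ]
side0 202 grad az -24.550089466761786 slope 20.361920859571 c [ 0.33758864 -0.15420457 -0.17410881] [ 0.5873749  -0.11633097  0.04212105]
```

Run:
```python
from h import *
for n in ['scene0','side0']:
    d=load(n);P=cloud(d).reshape(-1,3)
    for s in(1,-1):
        for a,b in((.222,.232),(.232,.245),(.245,.26),(.26,.28)):
            m=(P[:,2]>a)&(P[:,2]<b)&(np.abs(P[:,1])<.06)&(s*(P[:,0]-.625)>0.02)&(s*(P[:,0]-.625)<.1)
            q=P[m]
            if len(q)>3: print(n,s,a,len(q),np.round(np.percentile(q,[2,98],axis=0)-[.6246,0,0],4).tolist())
```

```text
scene0 1 0.232 32 [[0.0536, -0.011, 0.2335], [0.0659, 0.0096, 0.2449]]
scene0 1 0.245 45 [[0.0617, -0.0108, 0.2455], [0.0675, 0.0103, 0.2594]]
scene0 -1 0.222 14 [[-0.0508, -0.0109, 0.2258], [-0.0428, 0.0077, 0.2319]]
scene0 -1 0.232 36 [[-0.0596, -0.0109, 0.2322], [-0.0425, 0.0094, 0.2448]]
scene0 -1 0.245 24 [[-0.0601, -0.0105, 0.2456], [-0.0421, 0.0059, 0.2585]]
scene0 -1 0.26 23 [[-0.0612, -0.0102, 0.2611], [-0.0423, -0.0006, 0.2783]]
side0 1 0.222 16 [[0.0441, -0.0088, 0.2251], [0.0503, 0.0104, 0.2319]]
side0 1 0.232 49 [[0.0433, -0.0095, 0.2322], [0.0598, 0.01, 0.2448]]
side0 1 0.245 59 [[0.0441, -0.0096, 0.2457], [0.0617, 0.011, 0.2599]]
side0 1 0.26 72 [[0.0434, -0.0098, 0.2605], [0.0635, 0.0116, 0.2785]]
side0 -1 0.222 4 [[-0.0531, -0.0093, 0.2277], [-0.0503, -0.007, 0.2313]]
side0 -1 0.232 29 [[-0.0651, -0.01, 0.2343], [-0.05, 0.0101, 0.2443]]
side0 -1 0.245 63 [[-0.066, -0.0094, 0.2453], [-0.0506, 0.0123, 0.2598]]
side0 -1 0.26 23 [[-0.0659, -0.0098, 0.2605], [-0.0505, 0.0095, 0.2711]]
```

Request:
move_arm:
  steps: "0 0 0 -0.12 0; 0 0 0 -0.24 40; 0 0 0 -0.36 80; 0 0 0 -0.48 120; 0 0 0 -0.60 150; 0 0 0 -0.72 150; 0 0 0 -0.84 150; 0 0 0 -0.96 150; 0 0 0 -1.08 150; 0 0 0 -1.20 150"

```text
clock: 0.98
position: [0.6248, -0.0001, 0.2264]
ee_rot: [-0.936, 1.361, 0.937]
force: [0.3, -0.2, 0.4]
width: 0.425
```

Request:
move_arm:
  steps: "0 0.001 -0.025 -0.045 142; 0 0.002 -0.05 -0.09 142; 0.02 0.003 -0.075 -0.09 142; 0.05 0.003 -0.1 -0.09 142; 0.08 0.003 -0.1 -0.09 142; 0.11 0.003 -0.1 -0.09 142; 0.11 0.003 -0.1 -0.09 142"

```text
clock: 1.57
position: [0.5819, -0.0927, 0.1113]
ee_rot: [-0.995, 1.337, 1.005]
force: [-1.9, 0.0, -0.4]
width: 0.445
```

Run:
```python
from h import *
from scipy.spatial.transform import Rotation as Ro
o=arm.observe(); R=Ro.from_rotvec(o['ee_rot']).as_matrix(); print(o['clock'],o['position'],o['width'],o['force'],'\n',R.round(3))
for n in ['scene','side','wrist']: grab(n,n+'1')
for n,(u0,v0,u1,v1) in {'scene1':(160,130,320,280),'side1':(220,130,410,280)}.items():
    d=load(n); cv2.imwrite(f'pics/{n}_crop.png',cv2.resize(d['img'][v0:v1,u0:u1],None,fx=4,fy=4,interpolation=cv2.INTER_CUBIC)[:600,:800])
```

```text
1.5667 [ 0.5818744  -0.0926885   0.11125405] 0.4448910576702063 [-1.89471318  0.01613264 -0.36574962] 
 [[-0.009 -0.96   0.278]
 [ 0.001  0.278  0.961]
 [-1.     0.009 -0.002]]
```

View pics/scene1_crop.png

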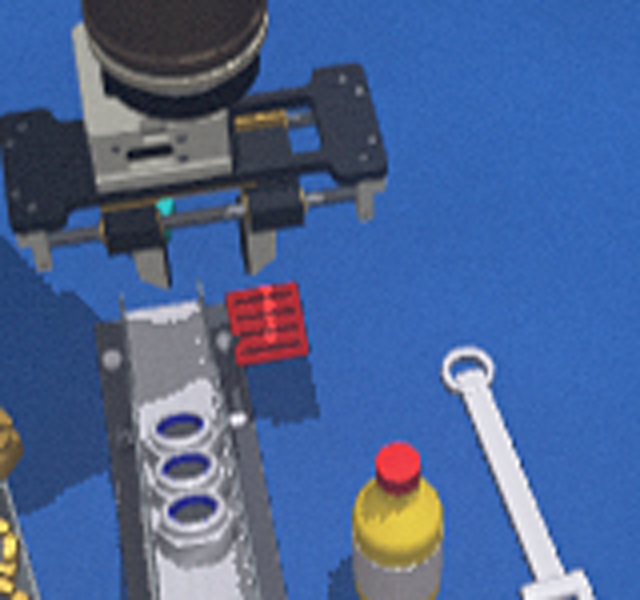

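View pics/side1_crop.png

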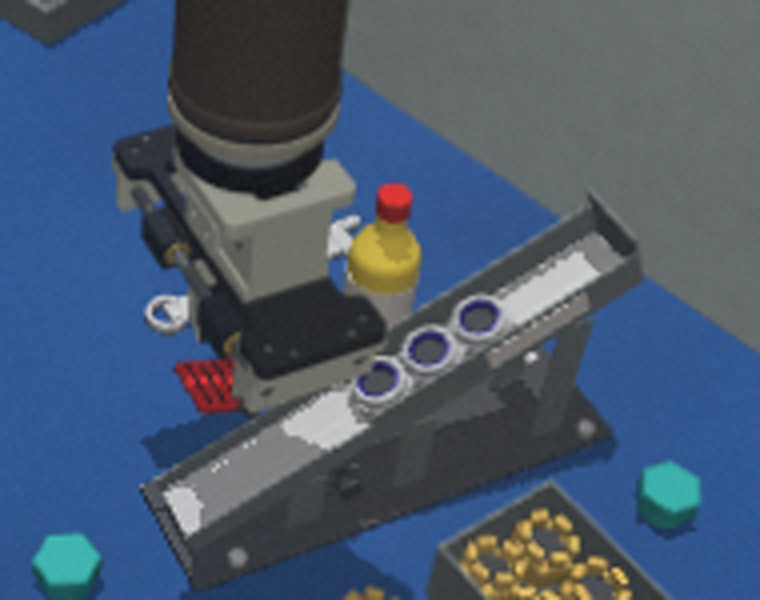

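View pics/wrist1.png

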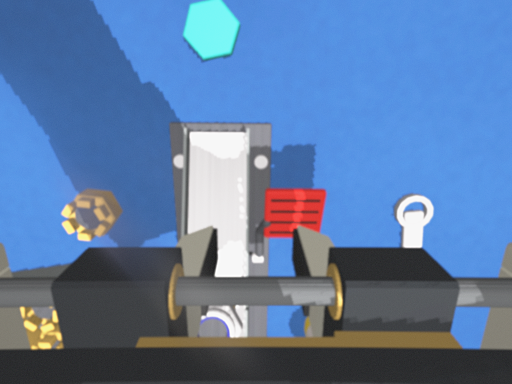

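Run:
```python
from h import *
d0={}
a=np.radians(-16); ex=np.array([np.cos(a),np.sin(a)]); ey=np.array([-ex[1],ex[0]]); O=np.array([.6467,-.1398])
for n in ['scene1','wrist1','scene0','side0','wrist0']:
    d=load(n); P=cloud(d); D=np.dstack([(P[...,:2]-O)@ex,(P[...,:2]-O)@ey,P[...,2]])*1e3
    hsv=cv2.cvtColor(d['img'],cv2.COLOR_BGR2HSV).astype(int)
    m=((hsv[...,0]<8)|(hsv[...,0]>172))&(hsv[...,1]>150)&(hsv[...,2]>70)&(D[...,2]>40)&(D[...,2]<80)&(abs(D[...,0]+67)<40)
    if m.sum()>20:
        q=D[m]; print(n,'pad',m.sum(),'mid',((np.percentile(q,1,axis=0)+np.percentile(q,99,axis=0))/2).round(1),'ext',np.ptp(q,axis=0).round(1))
        for e in (-2,0,2):
            t=np.radians(e); print('   rot',e,np.ptp(q[:,0]*np.cos(t)+q[:,1]*np.sin(t)).round(1),np.ptp(-q[:,0]*np.sin(t)+q[:,1]*np.cos(t)).round(1))
    # floor cross profile at x -72: points near plane 
    for xc in(-100,-72,-40):
        s=D[(abs(D[...,0]-xc)<6)&(abs(D[...,1])<40)&(D[...,2]>10)&(D[...,2]<90)]
        h=s[:,2]-(68+.404*s[:,0]); w=s[h>10]
        f=s[(abs(h)<5)]
        if len(f): print('  x',xc,'floor y',np.percentile(f[:,1],[2,98]).round(1),'h',np.median(f[:,2]-(68+.404*f[:,0])).round(1),'wall y',np.round(np.percentile(w[w[:,1]>0][:,1],[5,50,95]),1) if (w[:,1]>0).sum()>3 else '', np.round(np.percentile(w[w[:,1]<0][:,1],[5,50,95]),1) if (w[:,1]<0).sum()>3 else '')
```

```text
scene1 pad 273 mid [-63.5  58.2  60.7] ext [43.1 40.  19.1]
   rot -2 42.8 40.5
   rot 0 43.1 40.0
   rot 2 43.7 40.9
  x -100 floor y [-19.5  23.9] h -3.0 wall y  [-22.7 -22.3 -21.8]
  x -72 floor y [-19.5  22. ] h -2.4 wall y [29.6 38.2 39.6] 
  x -40 floor y [-18.7  37.6] h -2.3 wall y  
wrist1 pad 2439 mid [-67.2  56.9  62.9] ext [41.4 41.4 15.3]
   rot -2 42.0 41.3
   rot 0 41.4 41.4
   rot 2 41.7 42.5
  x -100 floor y [-22.   21.3] h -0.1 wall y [23.2 23.9 24.7] [-23.7 -22.6 -21.9]
  x -72 floor y [-22.3  21.3] h -0.2 wall y [23.2 36.9 39.7] [-23.9 -22.9 -22.2]
  x -40 floor y [ 1.2 24.3] h -0.4 wall y [22.5 23.2 24. ] 
scene0 pad 269 mid [-63.8  58.2  60.6] ext [43.7 40.2 17.8]
   rot -2 44.2 40.4
   rot 0 43.7 40.2
   rot 2 43.9 41.2
  x -100 floor y [-19.5  23.8] h -2.4 wall y  
  x -72 floor y [-19.8  22.4] h -2.4 wall y [24.  37.7 39.5] 
  x -40 floor y [-19.4  37.7] h -2.3 wall y  
side0 pad 146 mid [-69.4  56.2  61.7] ext [41.6 39.9 17.7]
   rot -2 42.1 39.5
   rot 0 41.6 39.9
   rot 2 42.2 40.5
  x -100 floor y [-23.1  26. ] h -0.3 wall y [23.2 24.  26.4] [-22.9 -21.2 -20.6]
  x -72 floor y [-23.2  24.6] h -0.3 wall y [24.  32.2 38.7] [-23.6 -22.5 -20.4]
  x -40 floor y [-24.5  24.5] h 0.1 wall y [23.2 23.7 25. ] [-24.6 -23.4 -20.2]
wrist0 pad 1267 mid [-66.8  57.9  62.5] ext [43.1 42.1 26.5]
   rot -2 44.1 42.3
   rot 0 43.1 42.1
   rot 2 42.9 43.2
  x -100 floor y [-22.5  24.8] h 0.1 wall y [22.6 24.5 24.9] [-23.7 -22.4 -21.7]
  x -72 floor y [-22.4  24.4] h 0.0 wall y [22.9 24.8 39.4] 
  x -40 floor y [-6.2 24.7] h 0.0 wall y [22.5 23.7 24.5]
```

Request:
move_arm:
  steps: "0.012 -0.003 0 0 142; 0.025 -0.003 0 0 142; 0.036 -0.003 0 0 142; 0.036 -0.003 0 0 142; 0.036 -0.003 0 0 142"

```text
clock: 2.13
position: [0.5889, -0.0928, 0.0807]
ee_rot: [-1.0, 1.329, 1.0]
force: [0.8, -0.2, -0.2]
width: 0.446
```

Request:
move_arm:
  steps: "0.005 0.003 0 0 142; 0.01 0.003 0 0 142; 0.014 0.003 0 0 142; 0.017 0.003 0 0 142; 0.02 0.003 0 0 142; 0.02 0.003 0 0 142"

```text
clock: 2.63
position: [0.5859, -0.0921, 0.0603]
ee_rot: [-1.0, 1.329, 1.0]
force: [0.5, 0.6, 1.4]
width: 0.443
```

Run:
```python
from h import *
o=arm.observe(); print(o['clock'],o['position'],o['force'])
d=grab('side','side2');cv2.imwrite('pics/side2_crop.png',cv2.resize(d['img'][130:280,220:410],None,fx=4,fy=4,interpolation=cv2.INTER_CUBIC))
grab('wrist','wrist2')
```

```text
2.6333 [ 0.58594137 -0.09210257  0.06032314] [0.54637859 0.57787798 1.4349321 ]
```

View pics/side2_crop.png

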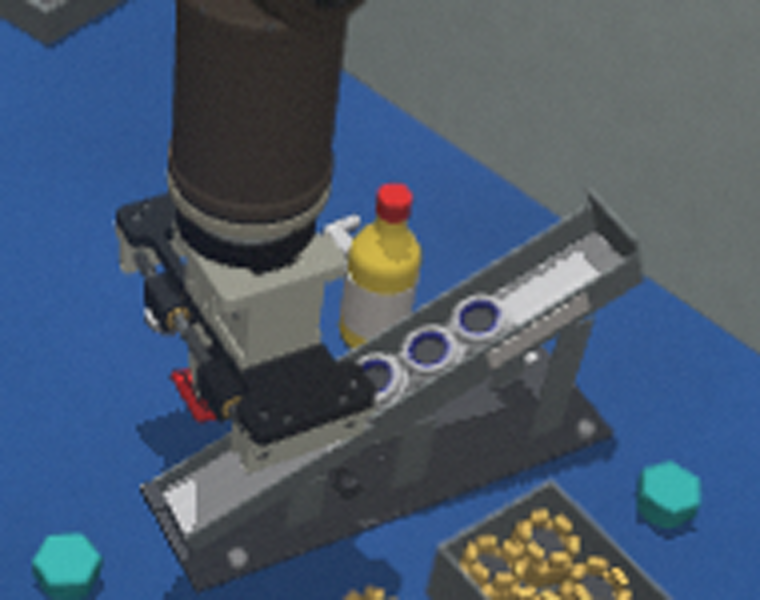

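View pics/wrist2.png

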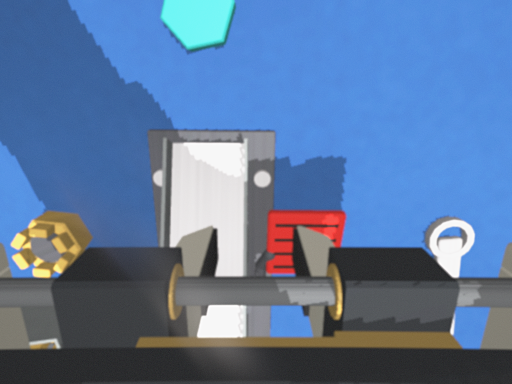

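Contact is about 1.4 N and the nut is still behind the lip. The finger is on the pad at wrist px (320,250), and the other is inside the chute at (205,250). I'll press on.

Request:
move_arm:
  steps: "0.003 0 0 0 142; 0.006 0 0 0 142; 0.009 0 0 0 142; 0.012 0 0 0 142; 0.014 0 0 0 142; 0.015 0 0 0 142; 0.015 0 0 0 142; 0.015 0 0 0 142"

```text
clock: 3.4
position: [0.5857, -0.092, 0.0464]
ee_rot: [-1.0, 1.329, 1.0]
force: [-5.9, 0.6, 14.2]
width: 0.44
```

Run:
```python
from h import *
o=arm.observe(); print(o['clock'],o['position'],o['force'])
d=grab('side','side3');cv2.imwrite('pics/side3_crop.png',cv2.resize(d['img'][130:280,220:410],None,fx=4,fy=4,interpolation=cv2.INTER_CUBIC))
d=grab('scene','scene3');cv2.imwrite('pics/scene3_crop.png',cv2.resize(d['img'][130:280,160:320],None,fx=4,fy=4,interpolation=cv2.INTER_CUBIC))
grab('wrist','wrist3')
```

```text
3.4 [ 0.58565596 -0.09200716  0.04639027] [-5.88941584  0.56125702 14.17179855]
```

View pics/side3_crop.png

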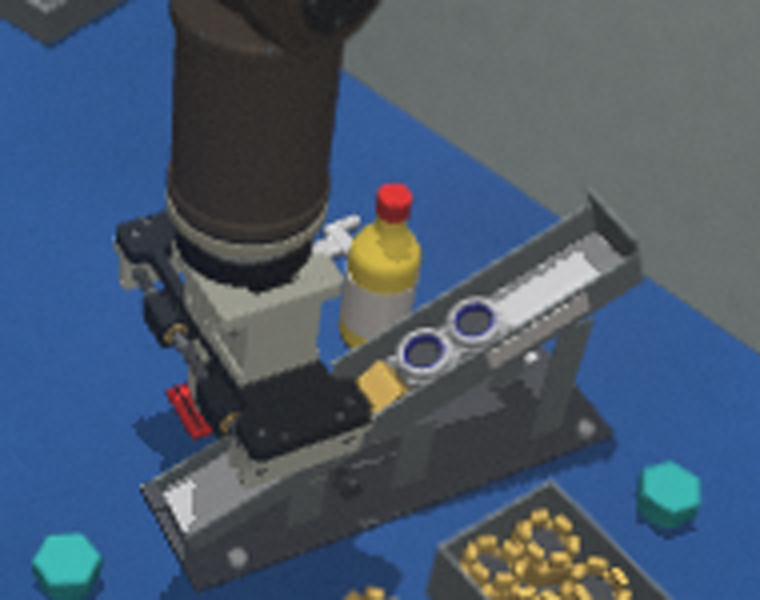

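View pics/scene3_crop.png

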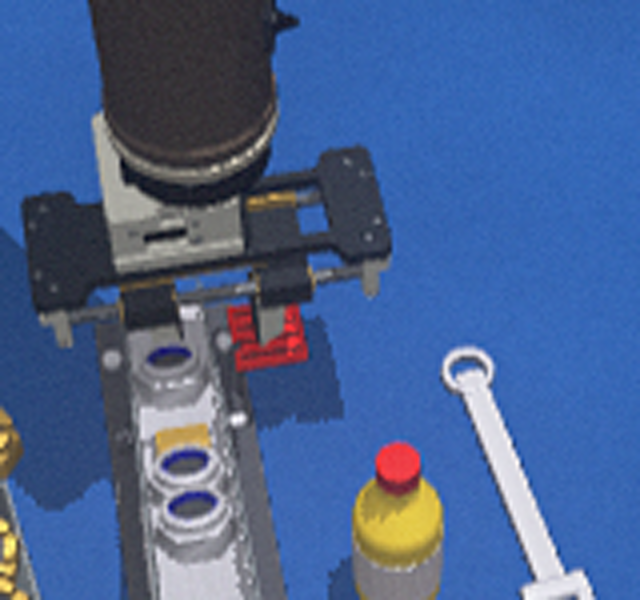

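View pics/wrist3.png

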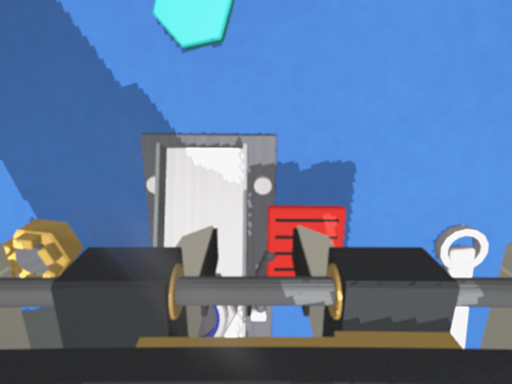

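The nut popped out and now rests against the chute finger, with its ring at scene px (202,219). The orange ejector plate is holding the next nut back. I'll let it settle and check that it's still.

Request:
move_arm:
  steps: "0 0 0 0 142; 0 0 0 0 142; 0 0 0 0 142; 0 0 0 0 142; 0 0 0 0 142; 0 0 0 0 142; 0 0 0 0 142; 0 0 0 0 142"

```text
clock: 4.22
position: [0.5856, -0.092, 0.0464]
ee_rot: [-1.0, 1.329, 1.0]
force: [-5.5, 0.5, 13.9]
width: 0.443
```

```bash
cat > chk.py <<'E'
from h import *
import sys
o=arm.observe(); print(o['clock'],o['position'],o['force'],o['width'])
a=np.radians(-16); ex=np.array([np.cos(a),np.sin(a)]); ey=np.array([-ex[1],ex[0]]); O=np.array([.6467,-.1398])
d=grab('scene','scene4'+sys.argv[1]);
for d in (load('scene3'),d):
    P=cloud(d); D=np.dstack([(P[...,:2]-O)@ex,(P[...,:2]-O)@ey,P[...,2]])*1e3
    t=np.radians(22); C=np.dstack([D[...,0]*np.cos(t)+(D[...,2]-68)*np.sin(t),D[...,1],-D[...,0]*np.sin(t)+(D[...,2]-68)*np.cos(t)])
    b=d['img'].astype(int); m=(b[...,0]-b[...,1]>35)&(b[...,0]-b[...,2]>25)&(P[...,2]>.04)&(abs(C[...,1])<25)&(abs(C[...,0])<110)
    k,l,st,c=cv2.connectedComponentsWithStats(m.astype(np.uint8))
    for i in range(1,k):
        if st[i,4]>8: q=C[l==i]; print('ring px',c[i].round(1),'chute mid',((q.max(0)+q.min(0))/2).round(1))
    m=(C[...,0]<-15)&(C[...,0]>-75)&(abs(C[...,1])<18)&(C[...,2]>17)&(C[...,2]<27); q=C[m]
    if len(q)>10:
        A=np.c_[q[:,:2],np.ones(len(q))]
        for _ in range(4):
            c=np.linalg.lstsq(A,q[:,2],rcond=None)[0]; r=abs(q[:,2]-A@c); k=r<2.5; A,q=A[k],q[k]
        print('top plane n',len(q),'slopes',c[:2].round(3),'median z',np.median(q[:,2]).round(1),'x range',q[:,0].min().round(),q[:,0].max().round())
    hsv=cv2.cvtColor(d['img'],cv2.COLOR_BGR2HSV).astype(int)
    m=((hsv[...,0]<8)|(hsv[...,0]>172))&(hsv[...,1]>150)&(hsv[...,2]>70)&(D[...,2]>30)&(D[...,2]<80)&(abs(D[...,0]+67)<40)
    q=D[m]; c=np.linalg.lstsq(np.c_[q[:,:2],np.ones(len(q))],q[:,2],rcond=None)[0]; print('pad slope deg x,y',np.degrees(np.arctan(c[:2])).round(1),'med',np.median(q,axis=0).round(1))
E
python3 chk.py a; cp m.py mm.py; sed -i "s/\['scene0','side0','wrist0'\]/['scene0','scene4a']/" mm.py; python3 mm.py | grep -v white
```

```text
4.2167 [ 0.58561842 -0.09197113  0.04636681] [-5.53696146  0.54930277 13.92725893] 0.4431387935607134
ring px [201.9 217.7] chute mid [-45.    0.9  18.6]
ring px [205.7 244.3] chute mid [48.  -1.1 11.7]
ring px [207.2 254.9] chute mid [86.3  0.2 12.6]
top plane n 84 slopes [-0.058  0.004] median z 20.3 x range -59.0 -19.0
pad slope deg x,y [0.7 0.3] med [-60.7  54.3  45. ]
ring px [201.9 217.6] chute mid [-44.9   0.9  19.6]
ring px [205.6 244.2] chute mid [48.1 -1.1 13. ]
ring px [207.5 254.7] chute mid [84.3  0.1 12.8]
top plane n 80 slopes [-0.025 -0.005] median z 20.5 x range -58.0 -20.0
pad slope deg x,y [0.3 0.2] med [-61.1  53.2  45.1]
scene0 red [217, 201, 20, 20, 314] [226. 211.] med [ 0.6021 -0.0663  0.0609] min [ 0.579 -0.09   0.052] max [ 0.625 -0.042  0.07 ]
scene0 red [254, 241, 11, 12, 106] [259. 246.] med [ 0.7557 -0.0635  0.1282] min [ 0.671 -0.074 -0.004] max [ 0.766 -0.029  0.133]
scene0 turq [188, 177, 15, 13, 143] [195. 183.] med [ 0.4652 -0.0884  0.0222] min [ 0.446 -0.107  0.017] max [ 0.483 -0.07   0.03 ]
scene0 turq [158, 322, 19, 20, 273] [167. 331.] med [ 0.7874 -0.2895  0.0228] min [ 0.769 -0.309  0.016] max [ 0.805 -0.27   0.028]
scene0 yellow [248, 250, 22, 19, 288] [259. 260.] med [ 0.7641 -0.0694  0.0882] min [ 0.736 -0.086  0.073] max [ 0.777 -0.042  0.111]
scene4a red [217, 206, 20, 17, 203] [226. 215.] med [ 0.6048 -0.0705  0.0452] min [ 0.571 -0.09   0.041] max [ 0.634 -0.042  0.117]
scene4a red [254, 241, 11, 12, 106] [259. 246.] med [ 0.7555 -0.0634  0.1287] min [ 0.673 -0.074 -0.   ] max [ 0.766 -0.03   0.132]
scene4a turq [158, 322, 19, 20, 274] [167. 331.] med [ 0.7879 -0.2892  0.0226] min [ 0.767 -0.309  0.015] max [ 0.805 -0.27   0.029]
scene4a yellow [248, 250, 22, 19, 272] [259. 260.] med [ 0.7642 -0.0689  0.0879] min [ 0.737 -0.085  0.074] max [ 0.777 -0.042  0.107]
```

```bash
python3 -c "
from cell import arm
print(arm.sign_off())"
```

```text
the job is handed in; nothing more can be done
None
```

I dispensed one lock nut and handed the job in at about 4.3 s, with no verdict reported. The pad is fully down under one finger. The nut lies in the chute against the other finger.

- **Approach:** I found the dispenser's pose from the camera views. I then turned the jaws across the chute, set one finger over the pad and one in the chute, and pressed straight down.
- **Pad:** it reads level (0.3°), with its top about 45–46 mm high and about 14 N on the tool. That fits the hard stop.
- **Front nut:** its centre is about 45 mm below the lip on the centre line. It lies flat within depth noise (top slope about 0.03) and did not move over 0.8 s.
- **Other nuts and bystanders:** the other two nuts are still behind the lip at about +48 and +85 mm, with the ejector plate in front of them. The bottle hasn't moved, and I saw no sign that the spanner, bin or castle nut had; I did not measure those three at the end.

**Not fully confirmed:**
- **Finger contact with the nut:** I infer this from the nut's place and stillness. The wrist force cannot show the nut's share, because there is also a sideways force of about 5.5 N, probably pad friction.
- **Scene camera heights:** its depth reads about 2 mm low on the chute floor compared with the other views. I allowed for that.

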